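# Prop the spring door and fetch the check weight

## Task

The clear sliding door on top of the weight cabinet springs shut, so push it open and prop it with the long wooden wedge, laid flat on the metal strip between the fixed stop and the door's upright tab. With the door staying open on the wedge, reach in, lift out the larger check weight and gently set it upright in the middle of the moisture analyser's round steel pan. Leave the wedge in place.

Things in the scene. Friction and masses are not known exactly. Their poses are not given: they have to be found in the camera images.
- wedge_center (a point): the longer of two plain wooden wedges lying flat on the bench: 170 mm long (its x axis), 40 mm wide (y, upright sides), the top sloping from 14 mm thick at its -x end to 36 mm at +x. The point is half-way along, 12.5 mm above its underside. The other wedge, 95 mm long, is not needed.
- seat (a point): on the white weight cabinet: point on the bare metal strip (55 mm wide, 120 mm above the bench) over which the wedge's middle belongs, wedge length along y. +x: across to the opening; +y: the way the door opens. A fixed stop, 12 mm high, 15 mm thick, has its face at y -85 mm. Opening: x +27 to +187, y -85 to +85 mm; floor inside 90 mm below the strip.
- tab (a point): upright steel tab on the clear door's leading edge, standing over the strip: 53 mm wide, 8 mm thick, top 53 mm above the strip. The point is the middle of its face towards the stop, 27 mm above the strip; axes as the seat's. Push it along +y, for instance with the end of the held wedge carried over the stop; it then rests on the wedge.
- door (a joint): how far the sliding door is open, in m: 0 shut (tab 2 mm from the stop), 0.195 at its far end, 0.168 resting on the seated long wedge. A spring shuts it, with about 4 N when shut and 7 N when open.
- weight_center (a point): the larger of two steel check weights standing in the cabinet under the clear door: cylinder 38 mm across, 59 mm tall, with a knob, 78 mm in all, 0.5 kg. The point is on its axis, 39 mm above its underside. The small weight (25 by 46 mm) stands about 65 mm away along the seat's y, so most room is had with the jaws closing along the seat's x.
- pan (a point): top centre of the moisture analyser's flat round steel pan, 100 mm across, 80 mm above the bench. The analyser's white hood stands swung open, more than 120 mm from this point in its +x direction.
Not all that is in view belongs to the job. What is shaped like the part that bears wedge_center but pink is not meant.

How it is judged:
By the outcome, as a careful person would: the job done as asked, in the order asked, and still so for the second after the job is handed in, with the robot touching nothing.
It also fails if it takes over 61 s, if anything falls off the work surface, if the arm or the gripper's body presses on something with over 40 N, if the wrist force passes 120 N, or if a joint passes its speed limit or range.

## Robot

A 6-joint arm with a two-finger parallel gripper is mounted at the origin on the work surface. World frame = base frame: x ahead of the robot, y to its left, z up, the work surface at z = 0. Lengths are in mm, angles in degrees, forces in N, time in s.
With the tool pointing down it reaches from about 350 to 850 mm from the base axis. Payload 8.1 kg.
Tool frame: the origin (TCP) lies midway between the tips of the shut fingers; the grasp point (between the pads) lies 19 mm behind it; z points along the fingers, y is the line along which they close (so a half turn about z gives the same grasp; the last joint's range is limited). The gripper opens to 85 mm and grips with 20 to 120 N. Pads are 22 mm wide; open, the fingers measure 114 mm over their backs; the gripper's body (76 mm by 85 mm) begins 54 mm behind the grasp point. The pads swing forward as they close: fully open they stand 13 mm farther back than shut.
Start: joints at [-81.784, 7.471, 85.268, -0, 87.261, -4.893], TCP at [136.106, -584.363, 231.292] pointing down, gripper open.
Joint ranges: [-169.43, 169.43], [-51.17, 129.36], [1.28, 143.12], [-76.62, 256.62], [0, 156.53], [-152.29, 152.29]. Speed limits (degrees/s): [136.94, 136.94, 159.86, 180, 180, 180].

## Interface

Orientations are given as [roll, pitch, yaw] about the fixed x, y, z axes, in that order (R = Rz(yaw) Ry(pitch) Rx(roll)).
In Python, from bench import sense, snapshot, order, finder gives the robot as it stands.
- The arm moves only by the tool send_rows, never from a script. Its argument "steps" is a list of rows, each a list of 2 entries, a list of its own where there are three numbers: the shift along the world's x, y, z in units of 30 mm (1.0 is 30 mm), then the turn, a rotation vector about the world's x, y, z in rad. In form: [[[dx, dy, dz], [wx, wy, wz]], ...]. A call has 1 to 10 rows; each row is the pose to reach, as a shift and turn from the pose commanded when the call began; what a row does not reach only later rows make up. A row lasts 1/8 s, in which the tool goes at most 62.5 mm and 10.7 degrees, less where a joint would pass 70% of its speed; a pose out of reach is approached as far as the arm can. A call with a gripper value outside its range is refused whole. "fingers" is the closure, from 0 (fully open) to 1 (shut), set as the call begins (left out, the last holds). The fingers move at their own pace and stop on an object; "squeeze" is the grip in N (left out, the last holds). Time passes only in rows, so rows that repeat a pose let the fingers close. It gives the time, the measured TCP pose, the force, the opening and the grip force at its end, in the units of the state.
- sense(): the state, without advancing time (a new reading comes with each control period).
- snapshot(name): name is "side" or "top"; returns a dict with "img" (384x512x3 uint8, red, green, blue), "K" (3x3 intrinsics, pixels), "pose" (4x4, takes a point from camera to world coordinates). Camera axes: x right, y up, looking along -z (the intrinsics and any distortion apply to the point x, -y, -z); pixel columns grow to the right and rows downward; lengths in mm; the calibration is good to about 2 mm. A picture is of the moment at which its call begins. There is no depth.
- order.hand_in(): hands the job in; it is judged then, once.
Trained networks look in the newest picture that a camera, given by its name, has taken for a name from the list of things; names that differ only in an ending like _2 or _b are one class to them, and where a whole thing is asked for, a point or a joint stands for the part that bears it (a point fixed in the world has none). Each returns a list of dicts, best first, with "confidence" (0 to 1); they miss things now and then, are a little off and sometimes report something else, mostly with a low value. They report only what shows in the picture. A call takes as long as a camera call. They do not tell look-alikes from the thing itself.
- finder.find_in(label, camera): "box" ([left, top, width, height] as shares, 0 to 1, of the picture: columns of its width, rows of its height, round what is visible of it).
- finder.trace(label, camera): "mask" (384x512 bool, what is visible of it) and "box" ([left, top, width, height] as shares, 0 to 1, of the picture: columns of its width, rows of its height, round what is visible of it).
- finder.pinpoint(label, camera): "at" ([column, row] as shares, 0 to 1, of the picture: columns of its width, rows of its height: a listed point, or the origin of a listed thing).
The state is a dict: "time": time; "joint_pos": joint angles; "qd": joint speeds; "joint_efforts": joint torques, N m; "tool_pos": TCP position; "tcp_rot": TCP orientation; "ft_force": force on the tool from outside, world axes, zero at the start; "wrist_torque": the same for the moment, N m; "finger_gap": finger opening in mm; "grip_force": force on a finger pad.
Only numpy, scipy, OpenCV 4.12 (cv2) and the standard library are available. Lean on these libraries where they do the work, as an engineer would, in place of code of your own. Each camera call takes 0.05 s, during which the arm holds its last target. There are 200 camera calls.

## Working session

There is one attempt and no reset: what is moved stays moved. The work goes in short steps, Python scripts to look and compute and a tool call to move; the robot and the scene stay as the last step left them, time stands still between calls to the robot, and variables do not carry over. Pictures are saved under pics/ and viewed, at most 10 in all, crops included, and the job is handed in when it is done.

Besides the shell and the picture viewer there is one more tool, called after "Emit:" by a JSON object that holds its "api" and its "payload". send_rows: Moves the arm, as the interface text tells. Its arguments: {"type":"object","properties":{"steps":{"type":"array"},"fingers":{"type":"number"},"squeeze":{"type":"number"}},"required":["steps"]}

```bash
mkdir -p pics
cat > h.py <<'E'
import numpy as np, cv2
from bench import sense, snapshot, order, finder
def px2ray(s,uv):
    K=s["K"];P=np.array(s["pose"]);d=np.linalg.inv(K)@np.array([uv[0],uv[1],1.])
    d=np.array([d[0],-d[1],-d[2]]);d=P[:3,:3]@d
    return P[:3,3],d/np.linalg.norm(d)
def onz(s,uv,z):
    o,d=px2ray(s,uv);return o+d*(z-o[2])/d[2]
def tri(r):
    A=np.zeros((3,3));b=np.zeros(3)
    for o,d in r:
        M=np.eye(3)-np.outer(d,d);A+=M;b+=M@o
    p=np.linalg.solve(A,b);return p,[np.linalg.norm((np.eye(3)-np.outer(d,d))@(p-o)) for o,d in r]
def proj(s,p):
    P=np.array(s["pose"]);c=P[:3,:3].T@(np.array(p)-P[:3,3]);q=s["K"]@np.array([c[0],-c[1],-c[2]]);return q[:2]/q[2]
def save(s,n,scale=1):
    cv2.imwrite("pics/"+n,cv2.resize(s["img"][:,:,::-1],None,fx=scale,fy=scale))
E
python3 - <<'E'
from h import *
S={c:snapshot(c) for c in("top","side")}
for c in S: save(S[c],c+"0.png",1.5); print(c,np.round(S[c]["pose"],2).tolist(),S[c]["K"].tolist(), [k for k in S[c]])
for l in["wedge_center","seat","tab","weight_center","pan","door"]:
    r={}
    for c in S:
        f=finder.pinpoint(l,c)
        for q in f[:3]: 
            uv=np.array(q["at"])*[512,384]; print(l,c,np.round(uv,1),round(q["confidence"],2))
        if f: r[c]=px2ray(S[c],np.array(f[0]["at"])*[512,384])
    if len(r)==2: p,e=tri(r.values());print("  tri",np.round(p,1),np.round(e,1))
s=sense();print(s)
E
```

```text
top [[0.05, 0.98, -0.2, 242.2], [-1.0, 0.05, -0.01, -37.79], [-0.0, 0.2, 0.98, 992.9], [0.0, 0.0, 0.0, 1.0]] [[367.8796334027368, 0.0, 254.83506506392757], [0.0, 367.8796334027368, 193.76320033418364], [0.0, 0.0, 1.0]] ['img', 'K', 'pose']
side [[-0.67, 0.56, -0.49, -80.32], [-0.74, -0.49, 0.46, 468.86], [0.02, 0.67, 0.74, 921.61], [0.0, 0.0, 0.0, 1.0]] [[464.7586633615328, 0.0, 256.31126200465775], [0.0, 464.7586633615328, 187.09080928554306], [0.0, 0.0, 1.0]] ['img', 'K', 'pose']
wedge_center top [310.2 183.8] 0.95
wedge_center top [188.6 234.6] 0.74
wedge_center top [372.2 282.5] 0.73
wedge_center side [231.7 290.6] 0.6
wedge_center side [286.2 183.8] 0.57
wedge_center side [401.2 205.5] 0.54
  tri [  787.4  -287.9 -1106.2] [59. 59.]
seat top [174.1 166.5] 0.71
seat side [168.5 225.4] 0.66
  tri [484.5 181.5 119.7] [7.4 7.4]
tab top [202.9 163.2] 0.93
tab side [204. 199.] 0.56
  tri [477.7  99.1 155.2] [2.6 2.6]
pan top [394.7 161.9] 0.91
pan side [327.7 121.5] 0.59
  tri [ 530.3 -381.6   75.9] [0. 0.]Traceback (most recent call last):
  File "<stdin>", line 7, in <module>
ValueError: it knows: pan, seat, tab, wedge_center, weight_center
```

View pics/top0.png

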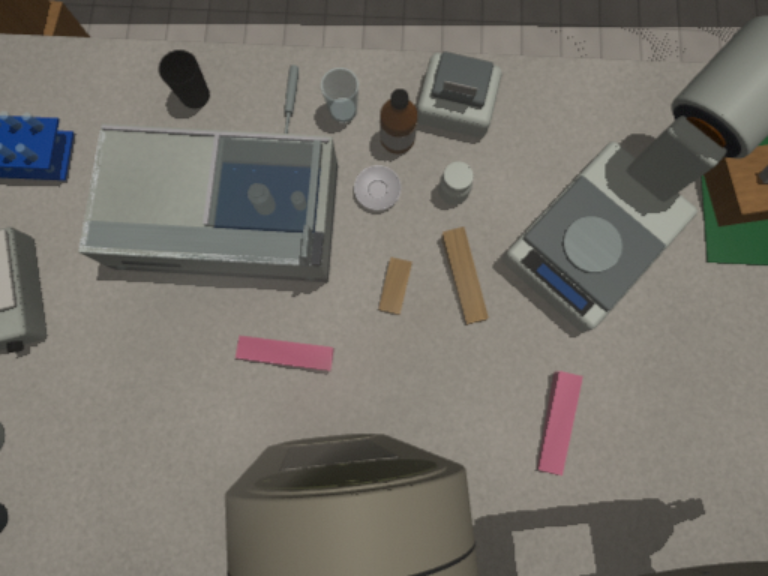

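View pics/side0.png

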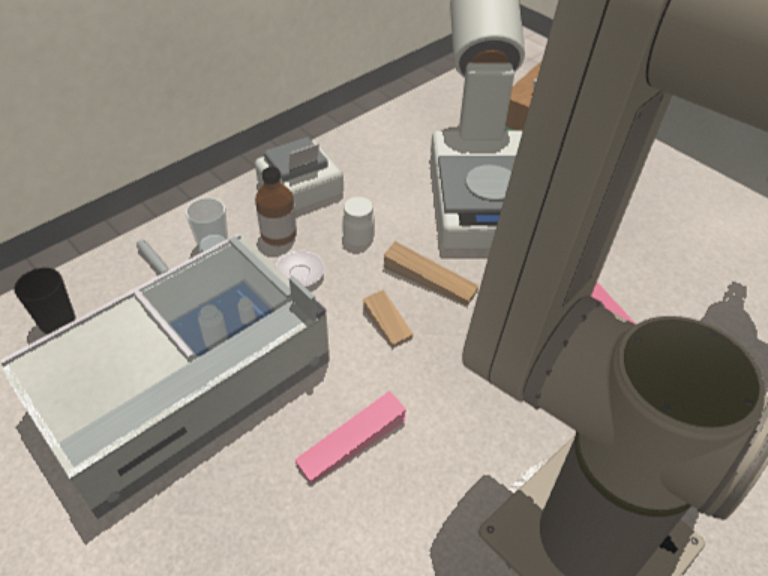

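Top view: cabinet at left with opening (190–310, 140–235), strip below it, tab at about (305,240). The long wooden wedge runs (455,230)–(477,322), the pan is at (592,243), and the two pink pieces are decoys. The side view agrees: wedge (390,250)–(475,290), weights at (210,327) and (246,310).

Run:
```python
from h import *
S={c:snapshot(c) for c in("top","side")}
def crop(c,x,y,w,h,f): return cv2.resize(S[c]["img"][y:y+h,x:x+w,::-1],(w*f,h*f),interpolation=cv2.INTER_CUBIC)
A=np.zeros((600,800,3),np.uint8)
def put(im,x,y): A[y:y+im.shape[0],x:x+im.shape[1]]=im[:600-y,:800-x]
put(crop("side",100,150,130,100,4),0,0)      # 520x400
put(crop("top",285,145,50,75,5),525,0)         # 250x375
put(crop("side",250,155,75,50,5),0,402)     # 375x198..
put(crop("top",130,130,100,50,4),390,402)
cv2.imwrite("pics/comp.png",A)
sw=None
for c in S:
    for q in finder.trace("wedge_center",c)[:4]:
        m=q["mask"].astype(np.uint8);pts=np.argwhere(m)[:,::-1].astype(np.float32)
        r=cv2.minAreaRect(pts);print(c,round(q["confidence"],2),np.round(cv2.boxPoints(r)).tolist(), [np.round(onz(S[c],u,12.5)[:2]) for u in [pts.mean(0)]])
    print(c,"weight",[(np.round(np.array(q["at"])*[512,384],1),q["confidence"]) for q in finder.pinpoint("weight_center",c)],[(np.round(np.array(q["box"])*[512,384,512,384]),q["confidence"]) for q in finder.trace("weight_center",c)])
rr=[px2ray(S["top"],(310.2,183.8)),px2ray(S["side"],(286.2,183.8))]
print("wedge",tri(rr))
```

```text
top 0.86 [[356.0, 313.0], [368.0, 246.0], [388.0, 249.0], [376.0, 316.0]] [array([ 227., -339.])]
top 0.8 [[157.0, 238.0], [158.0, 223.0], [221.0, 231.0], [219.0, 246.0]] [array([322., 146.])]
top 0.71 [[292.0, 155.0], [309.0, 150.0], [326.0, 211.0], [310.0, 216.0]] [array([ 481., -169.])]
top 0.29 [[133.0, 169.0], [140.0, 86.0], [213.0, 93.0], [206.0, 176.0]] [array([634., 211.])]
top weight [] [(array([296., 153.,  31.,  65.]), 0.74), (array([136.,  92.,  81.,  82.]), 0.2)]
side 0.86 [[194.0, 305.0], [260.0, 258.0], [274.0, 278.0], [208.0, 325.0]] [array([323., 144.])]
side 0.76 [[393.0, 194.0], [399.0, 188.0], [422.0, 211.0], [416.0, 217.0]] [array([ 227., -358.])]
side 0.68 [[252.0, 177.0], [260.0, 160.0], [320.0, 188.0], [311.0, 206.0]] [array([ 483., -170.])]
side weight [] []
wedge (array([ 479.52579417, -173.83244826,    5.0094689 ]), [np.float64(1.2865097130866852), np.float64(1.286509713086642)])
```

View pics/comp.png

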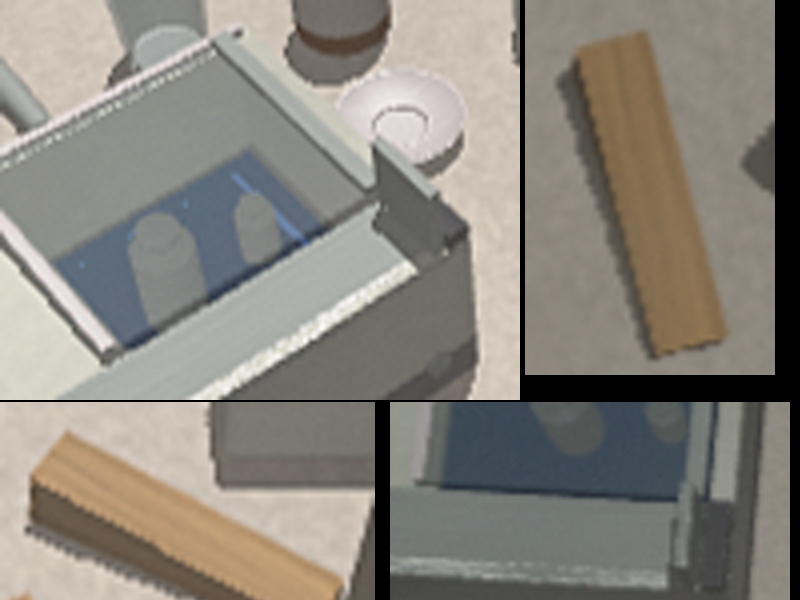

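The composite shows the wedge's thick end away from the robot (world +x; side crop left end is about 10 px tall) and its thin end near. The strip edges and tab are clear. The large weight is the left one at side px (140,210).

Run:
```python
from h import *
S={c:snapshot(c) for c in("top","side")}
T=S["top"];D=S["side"]
t=lambda x,y:(285+(x-525)/5,145+y/5)
sd=lambda x,y:(250+x/5,155+(y-402)/5)
b=lambda x,y:(130+(x-390)/4,130+(y-402)/4)
sc=lambda x,y:(100+x/4,150+y/4)
a1,a2=onz(T,t(578,48),36),onz(T,t(648,32),36);b1,b2=onz(T,t(652,356),14),onz(T,t(725,338),14)
print("wedge top",[np.round(v,1) for v in(a1,a2,b1,b2)]);F=(a1+a2)/2;N=(b1+b2)/2;d=(F-N)[:2]
print("mid",np.round((F+N)/2,1),"len",np.linalg.norm(d),"dir",np.degrees(np.arctan2(d[1],d[0])))
e1,e2=onz(D,sd(68,432),36),onz(D,sd(32,478),36);print("side thick end",np.round(e1),np.round(e2),"bottom",np.round(onz(D,sd(32,528),0)))
p,q=onz(T,b(420,484),120),onz(T,b(680,500),120);print("edge1",p.round(1),q.round(1),np.degrees(np.arctan2(*(p-q)[[1,0]])))
p,q=onz(T,b(390,575),120),onz(T,b(660,588),120);print("edge2",p.round(1),q.round(1),np.degrees(np.arctan2(*(p-q)[[1,0]])))
print("seat",onz(T,(174.1,166.5),120).round(1),onz(D,(168.5,225.4),120).round(1))
print("tab",onz(T,(202.9,163.2),147).round(1),onz(D,(204,199),147).round(1))
print("pan",onz(T,(394.7,161.9),80).round(1),onz(D,(327.7,121.5),80).round(1))
print("side strip outer edge",onz(D,sc(200,398),120).round(1),onz(D,sc(415,268),120).round(1))
print("side strip inner edge",onz(D,sc(125,352),120).round(1),onz(D,sc(325,238),120).round(1))
# weight knob top, z = 30+78=108
print("knob",onz(D,sc(160,222),105).round(1),onz(T,(171.5,127),105).round(1))
st=sense();print({k:np.round(st[k],2).tolist() for k in("tool_pos","tcp_rot","finger_gap","time","ft_force")})
```

```text
wedge top [array([ 550.3, -129.1,   36. ]), array([ 561.3, -166.8,   36. ]), array([ 387.2, -175.6,   14. ]), array([ 398.8, -214.6,   14. ])]
mid [ 474.4 -171.5   25. ] len 169.5029970405039 dir 16.15712629879968
side thick end [ 562. -165.   36.] [ 549. -127.   36.] bottom [ 547. -125.    0.]
edge1 [514.7 271.4 120. ] [512.3 109.2 120. ] 89.1409982857021
edge2 [455.7 283.1 120. ] [455.7 117.  120. ] 89.9862937345322
seat [478.1 176.6 120. ] [491.6 184.8 120. ]
tab [482.3 102.  147. ] [481.   94.1 147. ]
pan [ 529.1 -380.1   80. ] [ 527.3 -377.5   80. ]
side strip outer edge [465.3 249.6 120. ] [459.6 113.6 120. ]
side strip inner edge [516.  262.7 120. ] [509.6 137.9 120. ]
knob [592.2 195.  105. ] [586.3 196.8 105. ]
{'tool_pos': [136.12, -584.34, 231.28], 'tcp_rot': [-180.0, -0.0, 13.11], 'finger_gap': 85.4, 'time': 1.1, 'ft_force': [-0.15, -0.68, 0.0]}
```

Emit:
{"api": "send_rows", "payload": {"steps": [[[1.2, 1.4, 0], [0, 0, 0]], [[2.4, 2.9, -0.4], [0, 0, 0.053]], [[3.7, 4.5, -0.8], [0, 0, 0.053]], [[5.0, 6.1, -1.2], [0, 0, 0.053]], [[6.3, 7.7, -1.7], [0, 0, 0.053]], [[7.6, 9.3, -2.2], [0, 0, 0.053]], [[8.9, 10.9, -2.8], [0, 0, 0.053]], [[10.1, 12.3, -3.4], [0, 0, 0.053]], [[11.28, 13.76, -4.1], [0, 0, 0.053]], [[11.28, 13.76, -4.1], [0, 0, 0.053]]], "fingers": 0.3, "squeeze": 60}}

```text
time: 2.35
tool_pos: [475.0, -167.6, 106.3]
tcp_rot: [-179.8, 0.1, 16.4]
ft_force: [-0.7, -0.3, -0.6]
finger_gap: 59.7
grip_force: 0.0
```

Emit:
{"api": "send_rows", "payload": {"steps": [[[0, 0, -1.2], [0, 0, 0]], [[0, 0, -2.4], [0, 0, 0]], [[0, 0, -3.1], [0, 0, 0]], [[0, 0, -3.43], [0, 0, 0]], [[0, 0, -3.43], [0, 0, 0]], [[0, 0, -3.43], [0, 0, 0]]]}}

```text
time: 3.1
tool_pos: [475.4, -172.3, 6.7]
tcp_rot: [179.9, -0.1, 16.1]
ft_force: [-0.5, 0.7, 0.7]
finger_gap: 59.8
grip_force: 0.0
```

Emit:
{"api": "send_rows", "payload": {"steps": [[[0, 0, 0], [0, 0, 0]], [[0, 0, 0], [0, 0, 0]], [[0, 0, 0], [0, 0, 0]], [[0, 0, 0], [0, 0, 0]], [[0, 0, 0], [0, 0, 0]]], "fingers": 1, "squeeze": 60}}

```text
time: 3.72
tool_pos: [475.7, -172.2, 6.9]
tcp_rot: [179.9, -0.1, 16.2]
ft_force: [-1.2, 1.0, 7.0]
finger_gap: 38.7
grip_force: 61.7
```

Emit:
{"api": "send_rows", "payload": {"steps": [[[0, 0, 1.5], [0, 0, 0]], [[0, 0.3, 3.3], [0, 0, 0.15]], [[0.1, 0.9, 5.0], [0, 0, 0.33]], [[0.2, 1.6, 6.65], [0, 0, 0.51]], [[0.33, 2.3, 6.65], [0, 0, 0.69]], [[0.33, 3.0, 6.65], [0, 0, 0.87]], [[0.33, 3.8, 6.65], [0, 0, 1.05]], [[0.33, 4.72, 6.65], [0, 0, 1.2]], [[0.33, 4.72, 6.65], [0, 0, 1.262]], [[0.33, 4.72, 6.65], [0, 0, 1.262]]]}}

```text
time: 4.97
tool_pos: [484.3, -29.6, 204.9]
tcp_rot: [180.0, 0.0, 88.5]
ft_force: [-0.3, -0.0, -0.9]
finger_gap: 38.6
grip_force: 60.8
```

Run:
```python
from h import *
s=sense();print(np.round(s["tool_pos"],1),s["tcp_rot"],s["finger_gap"],s["ft_force"])
S={c:snapshot(c) for c in("top","side")}
A=np.zeros((600,800,3),np.uint8)
a=cv2.resize(S["side"]["img"][130:280,110:310,::-1],(600,450),interpolation=3);A[:450,:600]=a[:,:600]
b=cv2.resize(S["top"]["img"][120:210,130:280,::-1],(450,270),interpolation=3);A[330:,350:800]=b
cv2.imwrite("pics/held.png",A)
```

```text
[484.3 -29.6 204.9] [1.79998275e+02 7.57593905e-03 8.84749324e+01] 38.62345973973046 [-0.30837084 -0.0024919  -0.92639161]
```

View pics/held.png

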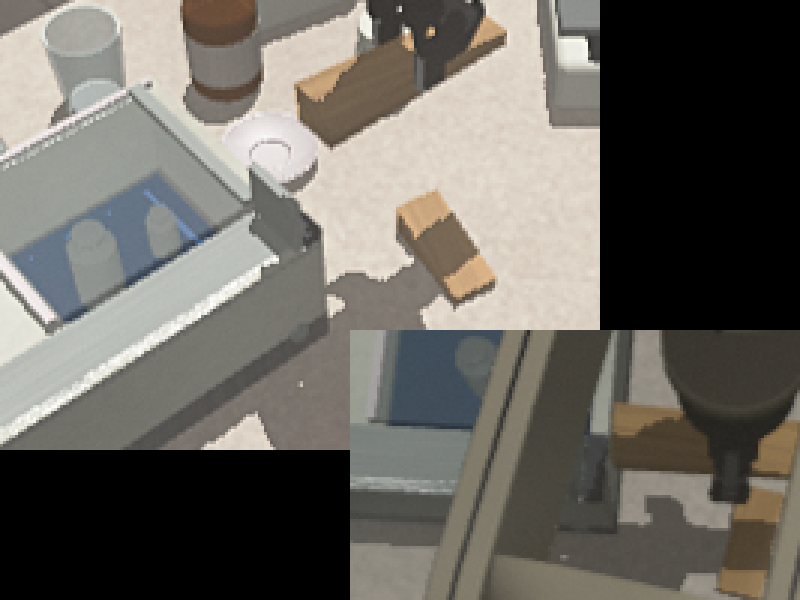

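Wedge held level, thick end leading toward the tab (at side crop (275,190)), bottom well above the bench. Next I descend to just above stop height and push.

Emit:
{"api": "send_rows", "payload": {"steps": [[[0, 0, -1.0], [0, 0, 0]], [[0, 0.5, -1.9], [0, 0, 0]], [[0.02, 1.0, -1.9], [0, 0, 0]], [[0.02, 1.3, -1.9], [0, 0, 0]], [[0.02, 1.6, -1.9], [0, 0, 0]], [[0.02, 1.9, -1.9], [0, 0, 0]], [[0.02, 2.2, -1.9], [0, 0, 0]]]}}

```text
time: 5.95
tool_pos: [485.6, 36.3, 148.6]
tcp_rot: [179.9, 0.0, 88.4]
ft_force: [0.8, -5.0, -3.0]
finger_gap: 38.6
grip_force: 60.8
```

Emit:
{"api": "send_rows", "payload": {"steps": [[[0, 0.6, 0], [0, 0, 0]], [[0, 1.2, 0], [0, 0, 0]], [[0, 1.9, 0], [0, 0, 0]], [[0, 2.6, 0], [0, 0, 0]], [[0, 3.3, 0], [0, 0, 0]], [[0, 4.0, 0], [0, 0, 0]], [[0, 4.5, 0], [0, 0, 0]], [[0, 5.0, 0], [0, 0, 0]], [[0, 5.13, 0], [0, 0, 0]], [[0, 5.13, 0], [0, 0, 0]]]}}

```text
time: 7.2
tool_pos: [485.9, 190.3, 148.6]
tcp_rot: [179.9, 0.0, 88.4]
ft_force: [3.1, -6.5, -0.6]
finger_gap: 38.9
grip_force: 60.9
```

Run:
```python
from h import *
s=sense();print(np.round(s["tool_pos"],1),s["tcp_rot"],s["finger_gap"],s["ft_force"])
S={c:snapshot(c) for c in("top","side")}
A=np.zeros((600,800,3),np.uint8)
a=cv2.resize(S["side"]["img"][130:280,60:240,::-1],(720,600),interpolation=3);A[:600,:720]=a
b=cv2.resize(S["top"]["img"][90:190,120:230,::-1],(330,300),interpolation=3);A[300:,470:800]=b
cv2.imwrite("pics/push.png",A)
```

```text
[485.9 190.3 148.6] [1.79883359e+02 7.11957080e-03 8.84454815e+01] 38.861436015181745 [ 3.13173889 -6.49755291 -0.62320392]
```

View pics/push.png

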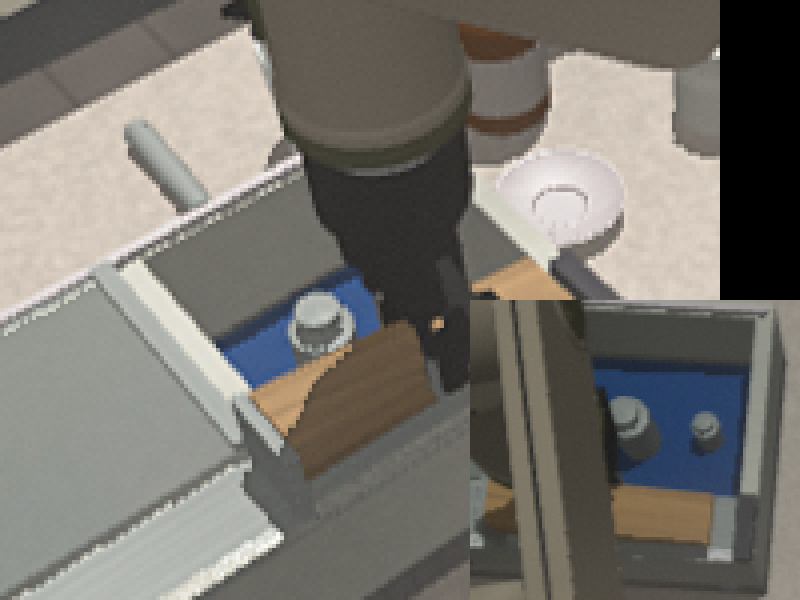

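The door is open. In the top inset the wedge's tail (712,520) is clear of the stop (740,520), and both weights are visible. Lowering onto the strip.

Emit:
{"api": "send_rows", "payload": {"steps": [[[0, 0, -0.2], [0, 0, 0]], [[0, 0, -0.4], [0, 0, 0]], [[0, 0, -0.55], [0, 0, 0]], [[0, 0, -0.65], [0, 0, 0]], [[0, 0, -0.7], [0, 0, 0]], [[0, 0, -0.7], [0, 0, 0]]]}}

```text
time: 8.05
tool_pos: [485.5, 190.0, 127.7]
tcp_rot: [179.9, 0.0, 88.4]
ft_force: [0.9, -6.8, 1.7]
finger_gap: 38.7
grip_force: 61.4
```

Emit:
{"api": "send_rows", "payload": {"steps": [[[0, 0, -0.05], [0, 0, 0]], [[0, -0.12, -0.05], [0, 0, 0]], [[0, -0.22, -0.05], [0, 0, 0]], [[0, -0.32, -0.05], [0, 0, 0]]]}}

```text
time: 8.55
tool_pos: [485.6, 181.0, 126.9]
tcp_rot: [179.9, -0.1, 88.5]
ft_force: [-1.9, -3.3, 6.0]
finger_gap: 38.5
grip_force: 61.9
```

Emit:
{"api": "send_rows", "payload": {"steps": [[[0, -0.1, 0], [0, 0, 0]], [[0, -0.2, 0], [0, 0, 0]], [[0, -0.2, 0], [0, 0, 0]]]}}

```text
time: 8.93
tool_pos: [485.6, 174.8, 126.9]
tcp_rot: [179.9, -0.0, 88.5]
ft_force: [-2.8, -5.5, 6.3]
finger_gap: 38.8
grip_force: 62.0
```

Emit:
{"api": "send_rows", "payload": {"steps": [[[0, -0.1, 0], [0, 0, 0]], [[0, -0.2, 0], [0, 0, 0]], [[0, -0.2, 0], [0, 0, 0]]]}}

```text
time: 9.3
tool_pos: [485.6, 173.3, 126.9]
tcp_rot: [179.9, -0.5, 88.5]
ft_force: [-0.6, 19.9, -0.0]
finger_gap: 38.6
grip_force: 61.2
```

Emit:
{"api": "send_rows", "payload": {"steps": [[[0, 0.13, 0], [0, 0, 0]], [[0, 0.13, 0], [0, 0, 0]]]}}

```text
time: 9.55
tool_pos: [485.6, 173.3, 126.9]
tcp_rot: [179.9, -0.1, 88.5]
ft_force: [-2.8, -1.3, 7.4]
finger_gap: 38.5
grip_force: 62.0
```

Emit:
{"api": "send_rows", "payload": {"steps": [[[0, 0, 0], [0, 0, 0]], [[0, 0, 0], [0, 0, 0]], [[0, 0, 0], [0, 0, 0]], [[0, 0, 0.1], [0, 0, 0]]], "fingers": 0.35}}

```text
time: 10.05
tool_pos: [484.7, 172.2, 128.1]
tcp_rot: [-180.0, 0.0, 88.4]
ft_force: [-0.8, -1.0, -0.5]
finger_gap: 55.4
grip_force: 0.0
```

Rise straight up and over toward the opening, then look.

Emit:
{"api": "send_rows", "payload": {"steps": [[[0, 0, 0.7], [0, 0, 0]], [[0, 0, 2.0], [0, 0, 0]], [[0, 0, 3.5], [0, 0, 0]], [[0, -1.5, 4.0], [0, 0, 0]], [[0, -3.5, 4.0], [0, 0, 0]], [[0, -5.5, 4.0], [0, 0, 0]], [[0, -7.5, 4.0], [0, 0, 0]], [[0, -8.5, 4.0], [0, 0, 0]]], "fingers": 0}}

```text
time: 11.05
tool_pos: [484.7, -85.6, 248.7]
tcp_rot: [180.0, 0.0, 88.3]
ft_force: [0.3, 0.2, 0.7]
finger_gap: 85.5
grip_force: 0.0
```

Run:
```python
from h import *
s=sense();print(np.round(s["tool_pos"],1),s["tcp_rot"],s["finger_gap"],s["ft_force"])
S={c:snapshot(c) for c in("top","side")}
A=np.zeros((600,800,3),np.uint8)
a=cv2.resize(S["side"]["img"][150:260,80:210,::-1],(520,440),interpolation=3);A[:440,:520]=a
b=cv2.resize(S["top"]["img"][80:190,120:235,::-1],(460,440),interpolation=3);A[160:600,340:800]=b
cv2.imwrite("pics/seated.png",A)
for l in("weight_center","seat","tab"):
    for c in S:
        for q in finder.pinpoint(l,c)[:3]: print(l,c,np.round(np.array(q["at"])*[512,384],1),round(q["confidence"],2))
for c in S:
    for q in finder.trace("weight_center",c)[:3]:print(c,np.round(np.array(q["box"])*[512,384,512,384],1),round(q["confidence"],2))
p=[proj(S[c],(589,193,108)) for c in S];print(p)
print(tri([px2ray(S["top"],(173,127)),px2ray(S["side"],(140,205.8))]))
```

```text
[484.7 -85.6 248.7] [1.79973572e+02 3.21527807e-02 8.83057089e+01] 85.45753160241522 [0.26059291 0.16223842 0.71333575]
weight_center top [172.2 131.4] 0.82
weight_center side [138.3 218.4] 0.9
seat top [172.1 165.2] 0.65
seat side [169.5 226.9] 0.81
tab top [133.7 161. ] 0.61
tab side [136.5 237.6] 0.82
top [168.1 122.5  13.2  20.6] 0.76
side [132.4 205.3  18.   21.6] 0.7
[array([172.81308416, 125.62159151]), array([141.28745287, 205.01817863])]
(array([588.63908496, 194.5144503 , 105.13067456]), [np.float64(2.479725113669529), np.float64(2.479725113669508)])
```

View pics/seated.png

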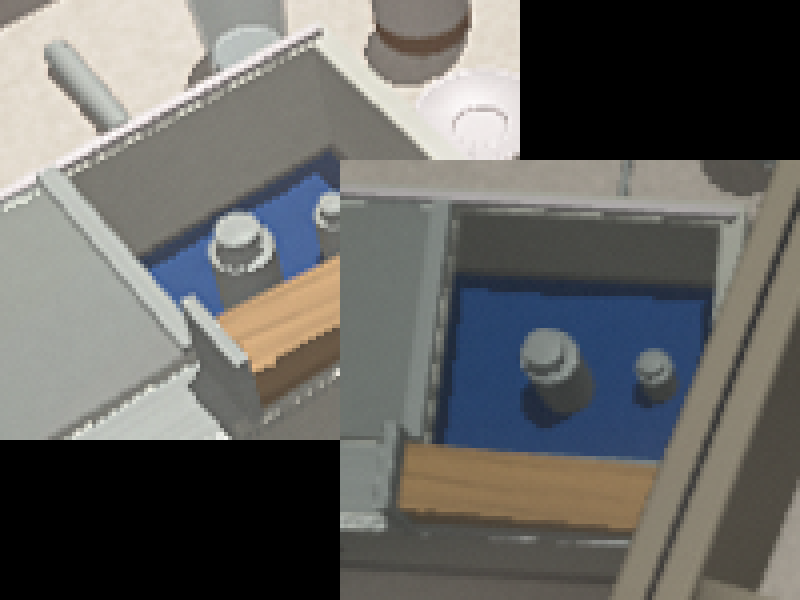

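The wedge lies flat with the tab resting on it and the door held open. The large weight stands at top crop (550,365) and side crop (242,255).

Run:
```python
from h import *
S={c:snapshot(c) for c in("top","side")}
print(tri([px2ray(S["top"],(172.2,131.4)),px2ray(S["side"],(138.3,218.4))]))
print(tri([px2ray(S["top"],(171.3,127)),px2ray(S["side"],(140,207))]))
for z,u,v in((69,(172.2,131.4),(138.3,218.4)),(108,(171.3,127),(140,207))): print(z,onz(S["top"],u,z).round(1),onz(S["side"],v,z).round(1))
```

```text
(array([591.04580075, 205.44794552,  66.14140577]), [np.float64(2.243744981125983), np.float64(2.2437449811260075)])
(array([586.50363813, 197.49227491, 106.24385679]), [np.float64(0.8103213929462808), np.float64(0.8103213929460762)])
69 [588.  203.3  69. ] [591.2 207.2  69. ]
108 [585.1 196.5 108. ] [585.9 198.4 108. ]
```

Emit:
{"api": "send_rows", "payload": {"steps": [[[0.5, 1.6, 0], [0, 0, 0]], [[1.1, 3.4, 0], [0, 0, 0]], [[1.8, 5.3, 0], [0, 0, 0]], [[2.6, 7.2, 0], [0, 0, 0]], [[3.2, 8.8, 0], [0, 0, 0]], [[3.44, 9.55, 0], [0, 0, 0]], [[3.44, 9.55, -1.0], [0, 0, 0]], [[3.44, 9.55, -2.2], [0, 0, 0]], [[3.44, 9.55, -3.0], [0, 0, 0]], [[3.44, 9.55, -3.0], [0, 0, 0]]]}}

```text
time: 12.9
tool_pos: [586.3, 203.6, 155.6]
tcp_rot: [-179.7, 0.1, 88.5]
ft_force: [0.5, 0.5, 0.7]
finger_gap: 84.9
grip_force: 0.0
```

Emit:
{"api": "send_rows", "payload": {"steps": [[[0, 0, -0.7], [0, 0, 0]], [[0, 0, -1.4], [0, 0, 0]], [[0, 0, -2.1], [0, 0, 0]], [[0, 0, -2.7], [0, 0, 0]], [[0, 0, -3.2], [0, 0, 0]], [[0, 0, -3.3], [0, 0, 0]], [[0, 0, -3.3], [0, 0, 0]]]}}

```text
time: 13.78
tool_pos: [588.3, 203.7, 59.3]
tcp_rot: [180.0, -0.0, 88.5]
ft_force: [-0.9, 0.7, -1.1]
finger_gap: 85.3
grip_force: 0.0
```

Emit:
{"api": "send_rows", "payload": {"steps": [[[0, 0, 0], [0, 0, 0]], [[0, 0, 0], [0, 0, 0]], [[0, 0, 0], [0, 0, 0]], [[0, 0, 0], [0, 0, 0]], [[0, 0, 0], [0, 0, 0]], [[0, 0, 0], [0, 0, 0]], [[0, 0, 0], [0, 0, 0]]], "fingers": 1, "squeeze": 60}}

```text
time: 14.65
tool_pos: [588.8, 203.9, 60.1]
tcp_rot: [179.9, -0.0, 88.5]
ft_force: [0.7, -0.5, 5.6]
finger_gap: 36.3
grip_force: 59.6
```

Emit:
{"api": "send_rows", "payload": {"steps": [[[0, 0, 0.3], [0, 0, 0]], [[0, 0, 0.9], [0, 0, 0]], [[0, 0, 1.7], [0, 0, 0]], [[0, 0, 2.6], [0, 0, 0]], [[0, 0, 3.6], [0, 0, 0]], [[0, 0, 4.7], [0, 0, 0]], [[0, 0, 5.7], [0, 0, 0]], [[0, 0, 6.2], [0, 0, 0]], [[0, 0, 6.2], [0, 0, 0]]]}}

```text
time: 15.78
tool_pos: [588.7, 203.9, 246.8]
tcp_rot: [179.9, -0.0, 88.5]
ft_force: [-0.1, -0.1, -5.1]
finger_gap: 36.3
grip_force: 60.7
```

Emit:
{"api": "send_rows", "payload": {"steps": [[[0, -0.6, 0], [0, 0, 0]], [[-0.2, -1.8, 0], [0, 0, 0]], [[-0.4, -3.4, 0], [0, 0, 0]], [[-0.6, -5.0, 0], [0, 0, 0]], [[-0.8, -6.6, 0], [0, 0, 0]], [[-1.0, -8.2, 0], [0, 0, 0]], [[-1.2, -9.8, 0], [0, 0, 0]], [[-1.4, -11.4, 0], [0, 0, 0]], [[-1.6, -12.8, 0], [0, 0, 0]], [[-1.7, -13.6, 0], [0, 0, 0]]]}}

```text
time: 17.02
tool_pos: [535.2, -206.9, 243.3]
tcp_rot: [-179.8, -0.0, 88.3]
ft_force: [0.2, 0.1, -4.5]
finger_gap: 36.7
grip_force: 60.8
```

Emit:
{"api": "send_rows", "payload": {"steps": [[[-0.05, -1.0, 0], [0, 0, 0]], [[-0.15, -2.4, 0], [0, 0, 0]], [[-0.25, -3.8, 0], [0, 0, 0]], [[-0.29, -4.9, 0], [0, 0, 0]], [[-0.29, -5.7, 0], [0, 0, 0]], [[-0.29, -5.87, -1], [0, 0, 0]], [[-0.29, -5.87, -2], [0, 0, 0]], [[-0.29, -5.87, -2.7], [0, 0, 0]], [[-0.29, -5.87, -2.7], [0, 0, 0]]]}}

```text
time: 18.15
tool_pos: [526.5, -379.2, 160.8]
tcp_rot: [-179.7, -0.2, 88.4]
ft_force: [-0.3, 0.9, -5.1]
finger_gap: 36.1
grip_force: 60.8
```

Run:
```python
from h import *
s=sense();print(np.round(s["tool_pos"],1),s["tcp_rot"],s["finger_gap"],s["ft_force"],s["time"])
S={c:snapshot(c) for c in("top","side")}
A=np.zeros((600,800,3),np.uint8)
a=cv2.resize(S["side"]["img"][40:190,250:400,::-1],(450,450),interpolation=3);A[:450,:450]=a
b=cv2.resize(S["top"]["img"][80:230,320:470,::-1],(450,450),interpolation=3);A[150:600,350:800]=b
cv2.imwrite("pics/pan.png",A)
for l in("weight_center","pan"):
    r={}
    for c in S:
        f=finder.pinpoint(l,c)
        for q in f[:2]: print(l,c,np.round(np.array(q["at"])*[512,384],1),round(q["confidence"],2))
        if f: r[c]=px2ray(S[c],np.array(f[0]["at"])*[512,384]); print(onz(S[c],np.array(f[0]["at"])*[512,384],80 if l=="pan" else s["tool_pos"][2]+9))
    if len(r)==2: print(tri(r.values()))
```

```text
[ 526.5 -379.2  160.8] [-179.71705086   -0.21477261   88.44340022] 36.101803402810255 [-0.28568306  0.92321922 -5.06431376] 18.15
pan side [328.6 121.5] 0.62
[ 525.61267651 -379.45132723   80.        ]
```

View pics/pan.png

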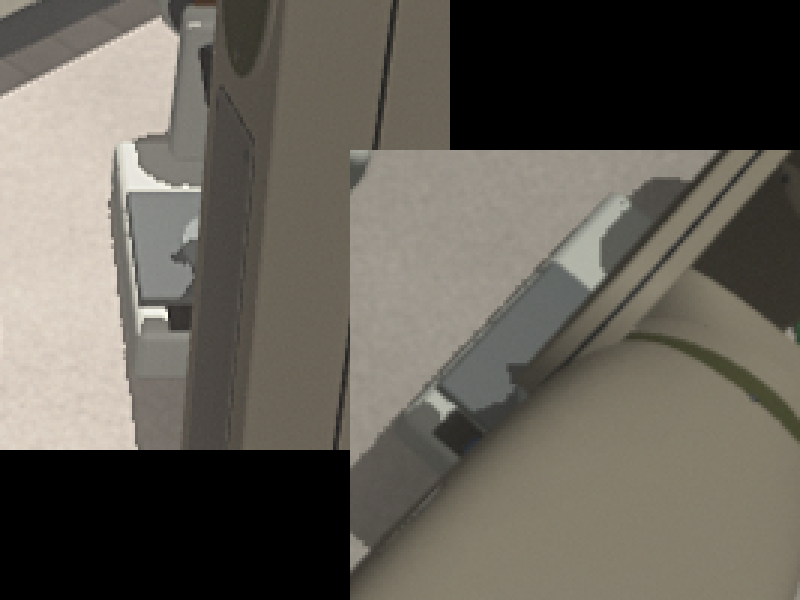

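Arm hides the pan in both views here, so I rely on the earlier measurement, about (528,-379), and lower with force feedback.

Emit:
{"api": "send_rows", "payload": {"steps": [[[0.03, 0, -0.5], [0, 0, 0]], [[0.03, 0, -1.0], [0, 0, 0]], [[0.03, 0, -1.4], [0, 0, 0]], [[0.03, 0, -1.5], [0, 0, 0]], [[0.03, 0, -1.5], [0, 0, 0]]]}}

```text
time: 19.08
tool_pos: [529.3, -380.2, 119.0]
tcp_rot: [-180.0, -0.0, 88.5]
ft_force: [0.1, 0.4, -4.1]
finger_gap: 36.5
grip_force: 60.8
```

Emit:
{"api": "send_rows", "payload": {"steps": [[[0, 0, -0.08], [0, 0, 0]], [[0, 0, -0.14], [0, 0, 0]], [[0, 0, -0.2], [0, 0, 0]], [[0, 0, -0.2], [0, 0, 0]]]}}

```text
time: 19.58
tool_pos: [529.3, -380.3, 113.2]
tcp_rot: [-180.0, -0.0, 88.5]
ft_force: [-0.5, 0.3, -3.9]
finger_gap: 36.4
grip_force: 60.9
```

Emit:
{"api": "send_rows", "payload": {"steps": [[[0, 0, -0.04], [0, 0, 0]], [[0, 0, -0.07], [0, 0, 0]], [[0, 0, -0.07], [0, 0, 0]]]}}

```text
time: 19.95
tool_pos: [529.4, -380.3, 111.2]
tcp_rot: [-180.0, -0.0, 88.5]
ft_force: [-0.2, -0.4, -5.5]
finger_gap: 36.8
grip_force: 60.9
```

Emit:
{"api": "send_rows", "payload": {"steps": [[[0, 0, -0.03], [0, 0, 0]], [[0, 0, -0.05], [0, 0, 0]], [[0, 0, -0.05], [0, 0, 0]]]}}

```text
time: 20.32
tool_pos: [529.5, -380.5, 110.2]
tcp_rot: [180.0, 0.0, 88.5]
ft_force: [-1.4, 1.3, -0.9]
finger_gap: 36.4
grip_force: 61.1
```

Emit:
{"api": "send_rows", "payload": {"steps": [[[0, 0, -0.02], [0, 0, 0]], [[0, 0, -0.03], [0, 0, 0]], [[0, 0, -0.03], [0, 0, 0]]]}}

```text
time: 20.7
tool_pos: [529.6, -380.6, 110.1]
tcp_rot: [180.0, 0.0, 88.5]
ft_force: [-3.4, 2.6, 5.4]
finger_gap: 36.4
grip_force: 61.6
```

Emit:
{"api": "send_rows", "payload": {"steps": [[[0, 0, 0.02], [0, 0, 0]], [[0, 0, 0.02], [0, 0, 0]]], "squeeze": 20}}

```text
time: 20.95
tool_pos: [529.6, -380.6, 110.2]
tcp_rot: [180.0, 0.0, 88.5]
ft_force: [-3.1, 1.8, 5.7]
finger_gap: 36.2
grip_force: 61.6
```

Emit:
{"api": "send_rows", "payload": {"steps": [[[0, 0, 0], [0, 0, 0]], [[0, 0, 0], [0, 0, 0]], [[0, 0, 0], [0, 0, 0]], [[0, 0, 0], [0, 0, 0]], [[0, 0, 0], [0, 0, 0]]], "fingers": 0}}

```text
time: 21.58
tool_pos: [529.4, -380.4, 109.5]
tcp_rot: [180.0, 0.0, 88.5]
ft_force: [0.3, -0.4, -0.4]
finger_gap: 85.5
grip_force: 0.0
```

Emit:
{"api": "send_rows", "payload": {"steps": [[[0, 0, 0.8], [0, 0, 0]], [[0, 0, 2], [0, 0, 0]], [[0, 0, 3.5], [0, 0, 0]], [[0, 0, 5], [0, 0, 0]], [[-1, 1.5, 5], [0, 0, 0]], [[-2, 3, 5], [0, 0, 0]], [[-3, 4.5, 5], [0, 0, 0]], [[-4, 6, 5], [0, 0, 0]], [[-4, 7.5, 5], [0, 0, 0]], [[-4, 8.5, 5], [0, 0, 0]]]}}

```text
time: 22.82
tool_pos: [409.1, -123.8, 259.9]
tcp_rot: [179.9, 0.0, 88.5]
ft_force: [0.3, 0.1, 0.2]
finger_gap: 84.8
grip_force: 0.0
```

Run:
```python
from h import *
s=sense();print(np.round(s["tool_pos"],1),s["finger_gap"],s["ft_force"],s["time"])
S={c:snapshot(c) for c in("top","side")}
A=np.zeros((600,800,3),np.uint8)
a=cv2.resize(S["side"]["img"][60:160,280:380,::-1],(400,400),interpolation=3);A[:400,:400]=a
b=cv2.resize(S["top"]["img"][110:210,340:440,::-1],(400,400),interpolation=3);A[:400,400:]=b
A[400:,:400]=cv2.resize(S["side"]["img"][180:280,80:280,::-1],(400,200));A[400:,400:]=cv2.resize(S["top"]["img"][90:190,120:320,::-1],(400,200))
cv2.imwrite("pics/done.png",A)
r={}
for l,z in(("weight_center",119),("pan",80)):
    for c in S:
        for q in finder.pinpoint(l,c)[:2]:
            u=np.array(q["at"])*[512,384];print(l,c,u.round(1),onz(S[c],u,z).round(1),round(q["confidence"],2))
```

```text
[ 409.1 -123.8  259.9] 84.8178042770031 [0.27712166 0.09483691 0.16626001] 22.825
weight_center top [404.  157.3] [ 529.8 -388.7  119. ] 0.62
weight_center side [330.8 110.4] [ 525.4 -380.5  119. ] 0.52
pan top [393.7 161.1] [ 531.1 -377.5   80. ] 0.94
pan side [328.3 119.7] [ 531.5 -384.8   80. ] 0.82
```

View pics/done.png

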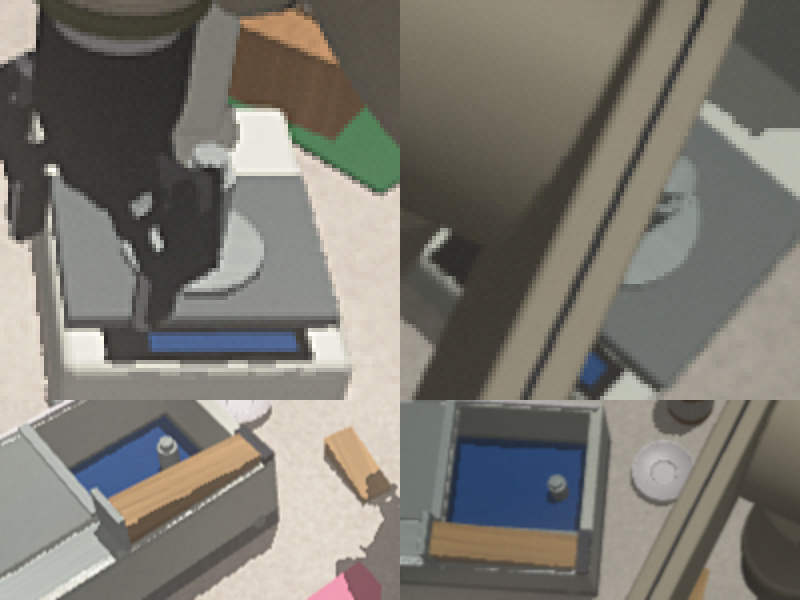

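The door is still propped by the wedge and only the small weight remains inside. The arm still hides the pan, so I move it aside for a check.

Emit:
{"api": "send_rows", "payload": {"steps": [[[0, 1.5, 0], [0, 0, 0]], [[0, 3, 0], [0, 0, 0]], [[0, 4.5, 0], [0, 0, 0]], [[0, 6, 0], [0, 0, 0]], [[0, 7, 0], [0, 0, 0]], [[0, 7.5, 0], [0, 0, 0]]]}}

```text
time: 23.88
tool_pos: [409.7, 100.1, 259.4]
tcp_rot: [-180.0, 0.0, 88.5]
ft_force: [-0.2, -0.4, -1.0]
finger_gap: 85.5
grip_force: 0.0
```

Run:
```python
from h import *
S={c:snapshot(c) for c in("top","side")}
A=np.zeros((400,800,3),np.uint8)
A[:,:400]=cv2.resize(S["side"]["img"][60:160,280:380,::-1],(400,400),interpolation=3)
A[:,400:]=cv2.resize(S["top"]["img"][110:210,340:440,::-1],(400,400),interpolation=3)
cv2.imwrite("pics/done2.png",A)
for l,z in(("weight_center",119),("pan",80)):
    r=[]
    for c in S:
        f=finder.pinpoint(l,c)
        for q in f[:1]:
            u=np.array(q["at"])*[512,384];r.append(px2ray(S[c],u));print(l,c,u.round(1),onz(S[c],u,z).round(1),round(q["confidence"],2))
    if len(r)==2:print(tri(r))
```

```text
weight_center top [404.2 158.2] [ 527.4 -389.1  119. ] 0.93
weight_center side [331.1 110.2] [ 525.4 -381.8  119. ] 0.48
(array([ 531.49269423, -392.31149382,  109.57386245]), [np.float64(1.1345297444717561), np.float64(1.134529744471655)])
pan top [395.8 159.8] [ 534.9 -383.    80. ] 0.67
pan side [329.9 121.1] [ 524.4 -383.5   80. ] 0.68
(array([ 532.87755885, -387.58992552,   73.84629934]), [np.float64(4.577820922857885), np.float64(4.577820922857925)])
```

View pics/done2.png

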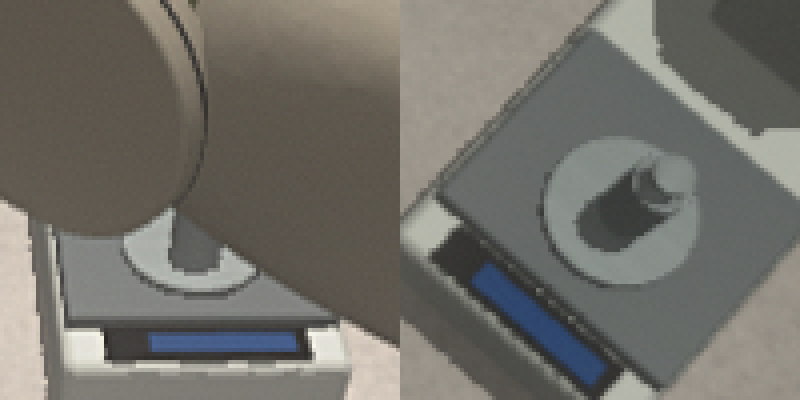

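The weight stands upright on the pan (top crop pan centre ≈ (620,210), knob (675,172)). I check the centring numerically.

Run:
```python
from h import *
T=snapshot("top")
g=lambda x,y:(340+(x-400)/4,110+y/4)
print("knob top",onz(T,g(676,174),158).round(1))
E=[(620,137),(620,285),(542,210),(699,210)]
print("pan",np.mean([onz(T,g(*e),80) for e in E],0).round(1))
def circ(x,y,z,r): return np.array([proj(T,(x+r*np.cos(a),y+r*np.sin(a),z)) for a in np.linspace(0,6.28,40)])
A=cv2.resize(T["img"][110:210,340:440,::-1],(600,600),interpolation=3)
for c,col in((circ(529,-380,80,50),(0,255,0)),(circ(529,-381,80,19),(0,0,255)),(circ(529,-381,139,19),(0,255,255))):
    cv2.polylines(A,[((c-[340,110])*6).astype(int)],True,col,1)
cv2.imwrite("pics/ov.png",A)
```

```text
knob top [ 526.9 -385.1  158. ]
pan [ 527.4 -380.9   80. ]
```

View pics/ov.png

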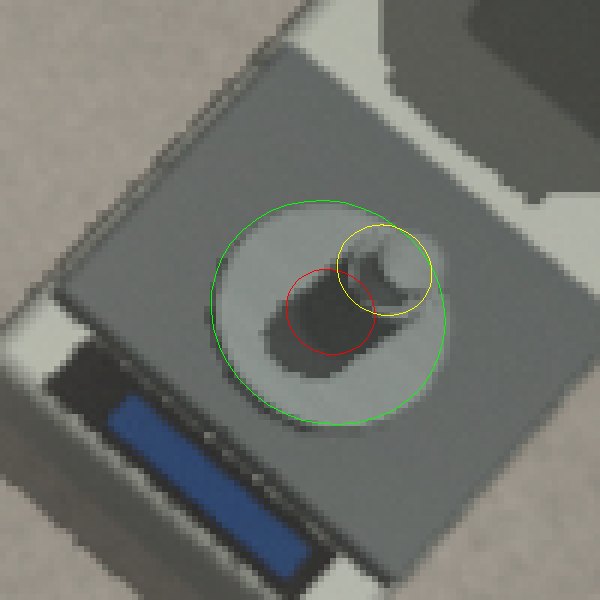

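The overlay shows the weight upright and about 4 mm from the pan centre. The wedge still holds the door and the robot is clear. Handing in.

```bash
python3 -c "
from h import *
print(order.hand_in())"
```

```text
the job is handed in; nothing more can be done
None
```

The job is handed in, with no verdict returned: the long wedge is seated and holding the door open, and the larger weight stands upright about 4 mm off the pan's centre by my measurement, at about 24 s on the robot's clock.

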